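# Lock three adapter cases in the marking fixture with the keeper plate

### The job

Three black adapter cases lie loosely in the laser-marking fixture. Take the brass keeper plate by its upright black grip, slide its nose in under the fixed round bar so that its straight front edge gathers the cases and presses them all back against the white sprung fence, and press gently on just until the tail of the plate can be laid down behind the front ledge. Leave the plate lying flat on the bed and locked between cases and ledge; do not force the plate or drive the fence to the end of its travel, and leave the other things on the bench alone.

Things in the scene. Friction and masses are not known exactly. Their poses are not given: they have to be found in the camera images.
- fixture: aluminium marking fixture, 286 long (x) x 164 mm wide (y), fixed to the bench, placed and turned anew each time. Origin on its underside at mid width; +x runs from the front ledge to the fence. Base plate 10 mm thick; its top is the bed. Channel along x, 140 mm wide, between side rails 20 mm high above the bed, their front ends bevelled at 45 degrees (mouth flared 10 mm a side)
- pocket (a point): point on the bed at the foot of the inner face of the steel front ledge, mid width (fixture x = -120, y = 0, z = 10 mm), axes as fixture. The ledge closes the channel's front: 12 mm high above the bed and 12 mm thick, from here towards -x. Past 90 mm along +x stands the bar
- bar (a point): centre of the fixed round steel bar across the channel (fixture x = -30, y = 0, z = 33.5 mm): 14 mm diameter, underside 16.5 mm above the bed, end posts 33 mm high. A 10 mm plate cannot pass level over the ledge and under the bar: it goes in along its own slope, nose down, tail 12 to 20 mm higher than nose, until the tail is past the ledge
- keeper: loose brass keeper plate, 128 long (x) x 136 wide (y) x 10 mm thick, about 0.5 kg, flat on the bench. Origin at the centre of its underside, z up. Straight nose edge (116 mm, corners bevelled 10 mm) at x = +64, tail at x = -64 mm. Upright black grip at x = -42 mm, 14 mm thick (x), 70 mm wide (y), from 10 to 58 mm above the underside: pinch it across the 14 mm
- keeper_grip (a point): point inside the grip at a good height to hold it, 38 mm above the underside, keeper x = -42 mm
- keeper_nose (a point): middle of the lower nose edge (keeper x = +64, z = 0)
- keeper_tail (a point): middle of the lower tail edge (keeper x = -64, z = 0)
- fence (a joint): how far the white fence (134 wide, 23 mm high; front face at fixture x = +94 mm when at rest) is pushed back along +x, in m: 0 at rest, 0.011 at the end of its travel. Its springs give 3.5 N at 0, plus 1 N per mm. With cases tight and plate locked it reads 0.005; the tail clears the ledge only beyond that. From 0.0095 on it counts as driven to the end (13 N)
- fence_face (a point): centre of the fence's front face; moves with the fence, axes as fixture
- case_0: black adapter case, loose in the channel behind the bar (-y one of three side by side along fixture y, 46 mm apart), 44 wide (x) x 91 long over its lead stubs (y) x 26 mm high, 0.085 kg. Origin at the centre of its underside; its long y axis lies along the fixture's x. At the start 4 to 23 mm short of the fence
- case_1: the same, the middle one
- case_2: the same, the +y one
- coupling_a: chrome coupling, 33 diameter x 46 mm, bystander; origin at the centre of its underside
- coupling_b: another such coupling, bystander; origin at the centre of its underside
- spare_adapter: black adapter case outside the fixture, 44 x 91 x 26 mm, bystander, to be left alone; origin at the centre of its underside

How it is judged:
On the way, in this order (a step that is already met when the one before it is completed fails the run):
1. the plate's nose is under the bar, down near the bed (x of keeper_nose in the frame of pocket above 0.092 m and z of keeper_nose in the frame of pocket below 0.008 m).
2. the cases are pressed together against the fence, which yields by more than 4 mm (value of joint fence above 0.004 m).
At the end, for the whole second after the job is handed in: The plate lies flat on the bed (within 3 mm, 0.03 rad), tail behind the ledge within 4 mm of it, nose past the bar, at rest; the fence is held pushed back 3 to 9 mm; the three cases lie on the bed, square within 0.06 rad and within 3 mm of the fence (x of keeper_tail in the frame of pocket between -0.0015 and 0.004 m and z of each of keeper_tail, keeper_nose in the frame of pocket below 0.003 m and x of keeper_nose in the frame of pocket above 0.12 m and angle between keeper's own z axis and vertical below 0.03 rad and value of joint fence between 0.003 and 0.009 m and linear speed of keeper below 0.01 m/s and x of each of case_0, case_1, case_2 in the frame of fence_face above -0.049 m and angle between each of case_0, case_1, case_2's own z axis and vertical below 0.05 rad and angle between the y axis of each of case_0, case_1, case_2 and the x axis of fixture, either way round below 0.06 rad and z of each of case_0, case_1, case_2 in the frame of pocket below 0.004 m); the robot touches nothing.
It fails at once if the sprung fence is driven to the end of its travel (value of joint fence above 0.0095 m).
It fails at once if the plate is forced against the bar, ledge, rails or bed with more than 45 N (contact force between keeper and fixture above 45 N).
It fails at once if a bystander is disturbed: it moves more than 20 mm (distance of any of coupling_a, coupling_b, spare_adapter from where it was at the start of the episode above 0.02 m).
It also fails if it takes over 51 s, if anything falls off the work surface, if the arm or the gripper's body presses on something with over 40 N, if the wrist force passes 120 N, or if a joint passes its speed limit or range.

### The arm

A 6-joint arm with a two-finger parallel gripper is mounted at the origin on a cart in front of the work surface, level with it; the furniture and walls round the work are solid. World frame = base frame: x ahead of the robot, y to its left, z up, the work surface at z = 0. Lengths are in m, angles in rad, forces in N, time in s.
With the tool pointing down it reaches from about 0.275 to 0.725 m from the base axis. Payload 5.6 kg.
Tool frame: the origin (TCP) lies at the very end of the fingers, on their centre line; the grasp point (between the pads) lies 19 mm behind it; z points along the fingers, y is the line along which they close (so a half turn about z gives the same grasp; the last joint's range is limited). The gripper opens to 85 mm and grips with 20 to 120 N. Pads are 22 mm wide; open, the fingers measure 114 mm over their backs; the gripper's body (76 mm by 85 mm) begins 54 mm behind the grasp point. The pads swing forward as they close: fully open they stand 13 mm farther back than shut.
Start: joints at [1.557, 0.255, 0.108, 0, -1.424, -0.285], TCP at [0.162, 0.526, 0.194] pointing down, gripper open.
Joint ranges: [-2.95, 2.95], [-1.21, 1.97], [-1.09, 1.5], [-2.87, 1.71], [-2.94, -0.07], [-3.05, 3.05]. Speed limits (rad/s): [2.57, 2.57, 3.14, 3.14, 3.14, 3.14].

### API

Orientations are given as a unit quaternion [x, y, z, w].
In Python, from station import bot gives the robot as it stands.
- The arm moves only by the shell command python3 -m handwheel 'ROWS' [FORCE]. ROWS is a JSON object of lists of equal length, an entry for each row: "linear": the shift along the tool's x, y, z in mm, a list of three; "angular": the turn, a rotation vector about the tool's x, y, z in rad, a list of three; "fingers": the opening, from 0 (shut) to 1 (fully open). A call has 1 to 20 rows; each row shifts and turns the commanded pose from where the row before left it, along the tool's axes as they then stand; what a row does not reach is not made up. A row lasts 1/12 s, in which the tool goes at most 41.7 mm and 7.16 degrees, less where a joint would pass 70% of its speed; a pose out of reach is approached as far as the arm can. A call with a gripper value outside its range is refused whole. The fingers move at their own pace and stop on an object; FORCE is the grip in N (left out, the last holds). Time passes only in rows, so rows that do not move let the fingers close. It gives the time, the measured TCP pose, the force, the opening and the grip force at its end, in the units of the state.
- bot.get_state(): the state, without advancing time (a new reading comes with each control period).
- bot.snapshot(name): name is "scene" or "top"; returns a dict with "img" (400x640x3 uint8, blue, green, red), "fx", "fy", "cx", "cy" (pixels), "position" and "attitude" of the camera in the world. Camera axes: x right, y down, z forward; pixel columns grow to the right and rows downward; lengths in m; the calibration is good to about 2 mm. A picture is of the moment at which its call begins. There is no depth.
- bot.job_done(): hands the job in; it is judged then, once.
Trained networks look in a picture, given as the dict that the camera call returned (one of the last four; its "shot" number tells which), for a name from the list of things; names that differ only in an ending like _2 or _b are one class to them, and where a whole thing is asked for, a point or a joint stands for the part that bears it (a point fixed in the world has none). Each returns a list of dicts, best first, with "score" (0 to 1); they miss things now and then, are a little off and sometimes report something else, mostly with a low value. They report only what shows in the picture. A call takes as long as a camera call.
- bot.recognise(picture, thing): "bbox" ([centre column, centre row, width, height] as shares, 0 to 1, of the picture: columns of its width, rows of its height, round what is visible of it).
- bot.silhouettes(picture, thing): "mask" (400x640 bool, what is visible of it) and "bbox" ([centre column, centre row, width, height] as shares, 0 to 1, of the picture: columns of its width, rows of its height, round what is visible of it).
- bot.tip_of(picture, thing): "at" ([column, row] as shares, 0 to 1, of the picture: columns of its width, rows of its height: a listed point, or the origin of a listed thing).
The state is a dict: "time": time; "q": joint angles; "joint_vel": joint speeds; "effort": joint torques, N m; "ee_pos": TCP position; "orientation": TCP orientation; "ft_force": force on the tool from outside, world axes, zero at the start; "torque": the same for the moment, N m; "width": opening from 0.0 (shut) to 1.0 (fully open); "grasp_force": force on a finger pad.
Only numpy, scipy, OpenCV 4.12 (cv2) and the standard library are available. Lean on these libraries where they do the work, as an engineer would, in place of code of your own. Each camera call takes 0.05 s, during which the arm holds its last target. There are 200 camera calls.

## Working session

There is one attempt and no reset: what is moved stays moved. The work goes in short steps, Python scripts to look and compute and a shell command to move; the robot and the scene stay as the last step left them, time stands still between calls to the robot, and variables do not carry over. Pictures are saved under pics/ and viewed, at most 10 in all, crops included, and the job is handed in when it is done.

```bash
ls; mkdir -p pics; cat > h.py <<'E'
import numpy as np, cv2
from scipy.spatial.transform import Rotation as R
from station import bot
def camR(s):
    a=np.array(s["attitude"]); return a if a.shape==(3,3) else R.from_quat(a).as_matrix()
def ray(s,px):
    d=camR(s)@np.array([(px[0]-s["cx"])/s["fx"],(px[1]-s["cy"])/s["fy"],1.]); return np.array(s["position"]),d
def onz(s,px,z):
    p,d=ray(s,px); return p+d*(z-p[2])/d[2]
def proj(s,P):
    c=(np.atleast_2d(P)-np.array(s["position"]))@camR(s); return np.c_[s["fx"]*c[:,0]/c[:,2]+s["cx"],s["fy"]*c[:,1]/c[:,2]+s["cy"]]
E
python3 - <<'E'
from h import *
for n in("top","scene"):
    s=bot.snapshot(n); cv2.imwrite(f"pics/{n}0.png",s["img"])
    print(n,s["fx"],s["cx"],s["cy"],s["position"],s["attitude"],s["shot"])
    for t,z in(("keeper_grip",.038),("keeper_nose",0),("keeper_tail",0),("pocket",.01),("bar",.0335),("fence_face",.02),("case_0",.01),("keeper",0),("fixture",0),("coupling_a",0),("spare_adapter",0)):
        for r in bot.tip_of(s,t)[:3]:
            px=np.array(r["at"])*[640,400]; print(t,round(r["score"],2),px.round(1),onz(s,px,z).round(4))
st=bot.get_state();print(st["time"],st["ee_pos"],st["orientation"])
E
```

```text
pics
top 426.547346927322 322.56764268686317 194.90970020631738 [0.4354158  0.13378587 0.93890582] [-0.66957206  0.7339933  -0.08223688  0.07851234] 1
keeper_grip 0.94 [216.9 254.8] [0.5356 0.3524 0.038 ]
keeper_grip 0.68 [241.4 212. ] [0.6224 0.2966 0.038 ]
keeper_grip 0.63 [233.5 239.4] [0.5649 0.3162 0.038 ]
keeper_nose 0.81 [243.8 210. ] [0.6343 0.2979 0.    ]
keeper_tail 0.73 [222.4 267.1] [0.5121 0.3506 0.    ]
pocket 0.79 [318.2 277.1] [0.4713 0.1447 0.01  ]
bar 0.96 [348.5 249.2] [0.5224 0.0754 0.0335]
fence_face 0.76 [398.4 220.5] [ 0.5757 -0.0402  0.02  ]
case_0 0.78 [375.7 240.3] [0.5384 0.0129 0.01  ]
case_0 0.73 [390.2 251.5] [ 0.5114 -0.0156  0.01  ]
case_0 0.65 [363.6 221.2] [0.5828 0.0344 0.01  ]
keeper 0.94 [234.4 236.7] [0.5762 0.3215 0.    ]
fixture 0.58 [368.1 242.7] [0.5358 0.0287 0.    ]
coupling_a 0.71 [324.2 172.9] [0.7037 0.1103 0.    ]
coupling_a 0.54 [334.4 156. ] [0.7419 0.0832 0.    ]
spare_adapter 0.66 [362.  139.7] [0.7756 0.0154 0.    ]
spare_adapter 0.62 [389.6 254.1] [ 0.5068 -0.0152  0.    ]
scene 515.7190560209174 314.07036252164585 193.49193258563
[... 315 characters left out ...]
.7 253.3] [0.519  0.0636 0.0335]
fence_face 0.69 [241.5 182. ] [0.563 0.304 0.02 ]
fence_face 0.61 [349.8 279. ] [ 0.5817 -0.0378  0.02  ]
case_0 0.92 [328.  258.7] [0.5856 0.0291 0.01  ]
case_0 0.82 [307.3 291.8] [ 0.512  -0.0127  0.01  ]
case_0 0.76 [314.4 271.7] [0.5477 0.0174 0.01  ]
keeper 0.92 [241.5 183.9] [0.5711 0.3222 0.    ]
fixture 0.72 [299.1 274.2] [0.5277 0.0355 0.    ]
fixture 0.37 [372.6 212.2] [0.7417 0.0897 0.    ]
coupling_a 0.9 [371.5 215.4] [0.7335 0.0834 0.    ]
coupling_a 0.74 [350.9 212.9] [0.7045 0.1129 0.    ]
spare_adapter 0.69 [410.7 225.4] [0.777 0.017 0.   ]
1.2 [0.1618595  0.52564569 0.1936659 ] [ 9.88859296e-01 -1.48853258e-01 -2.83492172e-05  7.12850212e-07]
```

View pics/top0.png

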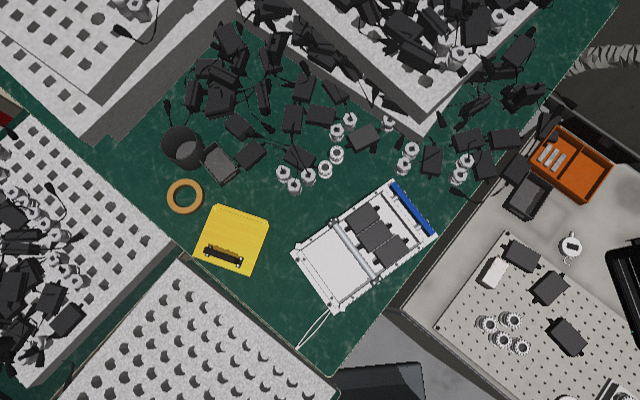

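View pics/scene0.png

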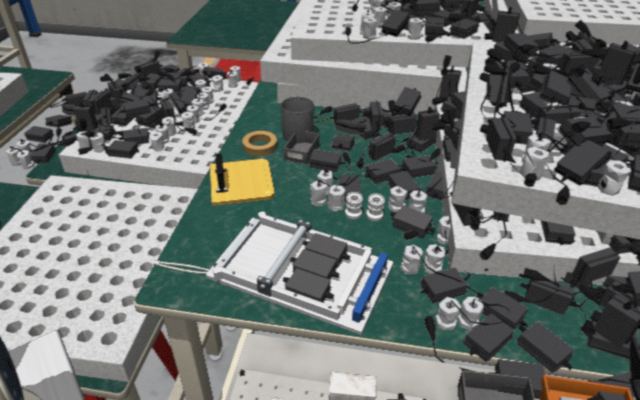

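The top view shows the yellow plate at (232,240), with its grip at (222,255). The fixture centre is near (365,245), with the ledge lower left at (318,277) and the blue and white fence end at (412,208). The three cases sit at (362,220), (376,240) and (390,251). The scene view agrees with this. Next I'll refine the poses by fitting the silhouettes.

```bash
cat > fit.py <<'E'
from h import *
from scipy.optimize import minimize
def pts(pose,b):
    x,y,a=pose[:3]; P=np.array(b,float); c,s=np.cos(a),np.sin(a)
    return np.c_[x+c*P[:,0]-s*P[:,1],y+s*P[:,0]+c*P[:,1],P[:,2]]
def box(x0,x1,y0,y1,z0,z1): return [(x,y,z) for x in(x0,x1) for y in(y0,y1) for z in(z0,z1)]
PL=[(x,y,z) for z in(0,.01) for x,y in((-.064,-.068),(-.064,.068),(.054,.068),(.064,.058),(.064,-.058),(.054,-.068))]
KE=[PL,box(-.049,-.035,-.035,.035,.01,.058)]
FX=[box(-.143,.143,-.082,.082,0,.01),box(-.12,.143,-.082,.082,.01,.03)]
def render(s,pose,parts,k=8):
    m=np.zeros((400,640),np.uint8)
    for b in parts:
        h=cv2.convexHull((proj(s,pts(pose,b))*k).astype(np.float32)); cv2.fillConvexPoly(m,np.round(h).astype(np.int32),1,shift=3)
    return m
def fit(shots,masks,parts,p0):
    def cost(p):
        c=0
        for s,m in zip(shots,masks):
            r=cv2.GaussianBlur(render(s,p,parts).astype(np.float32),(0,0),1); mm=cv2.GaussianBlur(m.astype(np.float32),(0,0),1)
            c+=((r-mm)**2).sum()/m.sum()
        return c
    S=np.array([p0]+[np.array(p0)+d for d in np.diag([.01,.01,.08])])
    r=minimize(cost,p0,method="Nelder-Mead",options=dict(initial_simplex=S,xatol=1e-5,fatol=1e-6)); return r.x,r.fun
E
python3 - <<'E'
from fit import *
sh=[bot.snapshot("top"),bot.snapshot("scene")]
for nm,parts,p0,box_ in(("keeper",KE,[.574,.322,-.44],None),("fixture",FX,[.532,.038,-1.045],None)):
    ms=[]
    for s in sh:
        L=bot.silhouettes(s,nm); c=proj(s,[[*p0[:2],0.01]])[0]
        L=[r for r in L if np.hypot(*(np.array(r["bbox"][:2])*[640,400]-c))<30]; m=L[0]["mask"].astype(np.uint8)
        if nm=="fixture":
            m=cv2.morphologyEx(m,cv2.MORPH_CLOSE,np.ones((15,15),np.uint8)); cs,_=cv2.findContours(m,0,2); m[:]=0; cv2.drawContours(m,[max(cs,key=cv2.contourArea)],-1,1,-1)
        ms.append(m); print(nm,L[0]["score"],m.sum())
    for sel in([0,1],[0],[1]):
        p,f=fit([sh[i] for i in sel],[ms[i] for i in sel],parts,p0); print(nm,sel,p.round(4),round(f,4))
        if len(sel)==2: P=p
    for s in sh:
        for b in parts: cv2.polylines(s["img"],[cv2.convexHull(np.round(proj(s,pts(P,b))).astype(np.int32))],True,(0,0,255),1)
    if nm=="fixture":
        for s in sh: 
            for x,y,z in((-.12,0,.01),(-.03,0,.0335),(.094,0,.0215)): cv2.circle(s["img"],tuple(np.round(proj(s,pts(P,[(x,y,z)]))[0]).astype(int)),2,(255,0,255),1)
a=cv2.resize(sh[0]["img"][170:330,180:450],None,fx=2.4,fy=2.4); b=cv2.resize(sh[1]["img"][140:340,190:410],None,fx=1.5,fy=1.5)
cv2.imwrite("pics/ov1.png",a); cv2.imwrite("pics/ov2.png",b)
o=np.zeros((384,780,3),np.uint8); o[:384,:330*0+648]=a
cv2.imwrite("pics/ov1.png",a)
E
```

```text
keeper 0.94 3568
keeper 0.86 2579
keeper [0, 1] [ 0.5735  0.3277 -0.4256] 0.0243
keeper [0] [ 0.5727  0.3269 -0.4166] 0.0125
keeper [1] [ 0.574   0.3283 -0.4229] 0.0097
fixture 0.88 9897
fixture 0.6 10153
fixture [0, 1] [ 0.5334  0.0411 -1.0376] 0.3145
fixture [0] [ 0.5323  0.0416 -1.0355] 0.0274
fixture [1] [ 0.5339  0.0397 -1.038 ] 0.286
```

View pics/ov1.png

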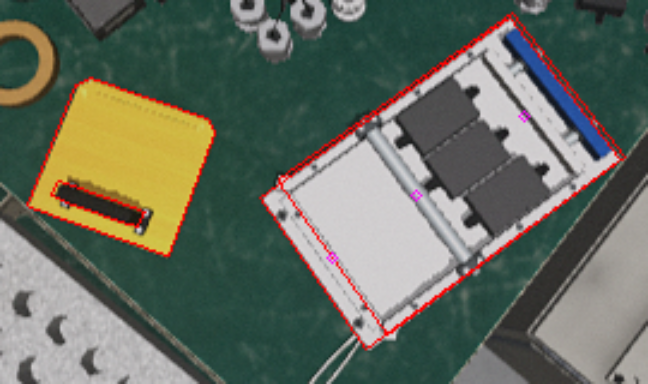

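View pics/ov2.png

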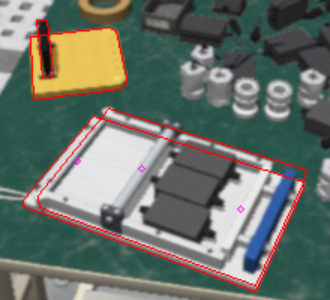

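The overlay fits both objects well. The plate is at (0.5733, 0.3276) with yaw -0.4225, and the fixture at (0.5333, 0.0405) with yaw -1.037. I'll turn the wrist first.

```bash
python3 -m handwheel '{"linear":[[0,0,0],[0,0,0],[0,0,0],[0,0,0],[0,0,0],[0,0,0],[0,0,0],[0,0,0],[0,0,0],[0,0,0],[0,0,0],[0,0,0],[0,0,0],[0,0,0],[0,0,0]],"angular":[[0,0,0.121],[0,0,0.121],[0,0,0.121],[0,0,0.121],[0,0,0.121],[0,0,0.121],[0,0,0.121],[0,0,0.121],[0,0,0.121],[0,0,0.121],[0,0,0.121],[0,0,0.121],[0,0,0.121],[0,0,0.121],[0,0,0]],"fingers":[1,1,1,1,1,1,1,1,1,1,1,1,1,1,1]}' 20
cat > tgt.py <<'E'
# python3 tgt.py x y z yaw pitch : TCP target; tool y = -(keeper x) horizontally at yaw; pitch>0 = keeper nose down
import sys
from h import *
def Rt(yaw,pitch):  # keeper frame, then tool in it: y=-kx, z=-kz, x=y×z
    K=R.from_euler('z',yaw)*R.from_euler('y',pitch)
    return K*R.from_matrix(np.array([[0,-1,0],[-1,0,0],[0,0,-1]]).T)
def delta(p,q,pt,Rq):
    A=R.from_quat(q); return A.inv().apply(np.array(pt)-p)*1000,(A.inv()*Rq).as_rotvec()
if __name__=="__main__":
    v=list(map(float,sys.argv[1:])); st=bot.get_state()
    d,w=delta(np.array(st["ee_pos"]),st["orientation"],v[:3],Rt(v[3],v[4]))
    print("mm",d.round(1),"rad",w.round(4),"t",st["time"],np.array(st["ee_pos"]).round(4),np.array(st["ft_force"]).round(1),np.array(st["q"]).round(2))
E
python3 tgt.py .535 .3448 .194 -.4225 0
```

```text
time: 2.75
ee_pos: [0.1619, 0.5256, 0.1937]
orientation: [-0.541, 0.841, -0.0, -0.0]
ft_force: [-0.7, 0.4, 0.7]
width: 0.999
grasp_force: 0.0
mm [ 1.030e+01 -4.145e+02 -3.000e-01] rad [-0.     -0.     -0.0039] t 2.75 [0.1619 0.5256 0.1937] [-0.7  0.4  0.7] [ 1.56  0.26  0.11 -0.   -1.42 -1.98]
```

```bash
python3 -m handwheel '{"linear":[[1,-37.7,0],[1,-37.7,0],[1,-37.7,0],[1,-37.7,0],[1,-37.7,0],[1,-37.7,0],[1,-37.7,0],[1,-37.7,0],[1,-37.7,0],[0.6,-37.7,0],[0.6,-37.7,0],[0,0,40],[0,0,35],[0,0,0],[0,0,0]],"angular":[[0,0,-0.002],[0,0,-0.002],[0,0,0],[0,0,0],[0,0,0],[0,0,0],[0,0,0],[0,0,0],[0,0,0],[0,0,0],[0,0,0],[0,0,0],[0,0,0],[0,0,0],[0,0,0]],"fingers":[0.6,0.6,0.6,0.6,0.6,0.6,0.6,0.6,0.6,0.6,0.6,0.6,0.6,0.6,0.6]}'
python3 tgt.py .535 .3448 .0195 -.4225 0
python3 - <<'E'
from h import *
s=bot.snapshot("scene"); cv2.imwrite("pics/s1.png",cv2.resize(s["img"][60:260,130:370],None,fx=2.5,fy=2.5))
E
```

```text
time: 4.0
ee_pos: [0.5358, 0.3465, 0.1173]
orientation: [-0.546, 0.838, -0.001, -0.002]
ft_force: [-0.3, -0.5, 1.4]
width: 0.599
grasp_force: 0.0
mm [ 1.5 -0.  97.8] rad [ 0.0012 -0.0049  0.007 ] t 4.0 [0.5358 0.3465 0.1173] [-0.3 -0.5  1.4] [ 0.82  0.46  0.22  0.   -1.33 -1.23]
```

View pics/s1.png

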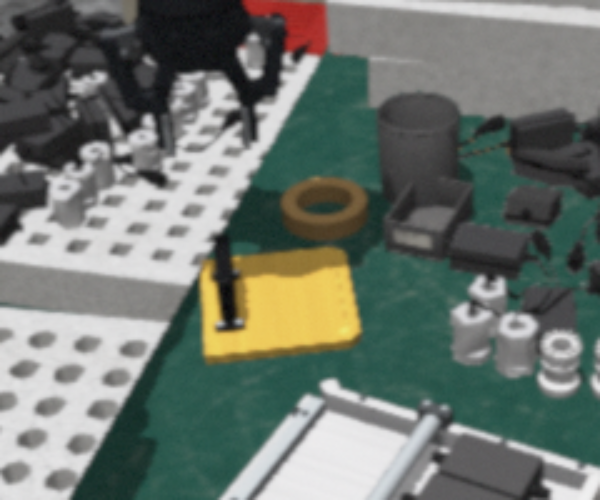

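The plate is untouched, and the open fingers hang above and behind the grip at about (207,130) in the crop. I'll check that projection against the TCP while continuing.

```bash
python3 - <<'E'
from h import *
s=bot.snapshot("scene"); st=bot.get_state(); p=np.array(st["ee_pos"])
print(((proj(s,[p,[.535,.3448,.058],[.535,.3448,.01]])-[130,60])*2.5).round(), s["position"])
E
python3 -m handwheel '{"linear":[[1.5,0,0],[0,0,30],[0,0,25],[0,0,20],[0,0,0],[0,0,0]],"angular":[[0,0,0.007],[0,-0.004,0],[0,0,0],[0,0,0],[0,0,0],[0,0,0]],"fingers":[0.6,0.6,0.6,0.6,0.6,0.6]}' 40
python3 tgt.py .535 .3448 .0195 -.4225 0
```

```text
[[213. 187.]
 [221. 256.]
 [227. 302.]] [ 0.19072791 -0.48394765  0.67409805]
time: 4.6
ee_pos: [0.5365, 0.347, 0.0451]
orientation: [-0.543, 0.84, 0.001, 0.002]
ft_force: [0.2, 0.0, 1.1]
width: 0.606
grasp_force: 0.0
mm [ 2.8  0.5 25.6] rad [-0.001   0.0047 -0.0014] t 4.6 [0.5365 0.347  0.0451] [0.2 0.  1.1] [ 0.82  0.5   0.09 -0.   -1.16 -1.24]
```

```bash
python3 - <<'E'
from h import *
s=bot.snapshot("scene"); t=bot.snapshot("top");st=bot.get_state(); p=np.array(st["ee_pos"]); print(p.round(4))
a=cv2.resize(s["img"][110:220,170:300],None,fx=3,fy=3); b=cv2.resize(t["img"][190:300,170:300],None,fx=3,fy=3)
print(((proj(s,p)-[170,110])*3).round(),((proj(t,p)-[170,190])*3).round())
cv2.imwrite("pics/s2.png",np.hstack([a,b]))
E
```

```text
[0.5376 0.3478 0.0467]
[[149. 167.]] [[144. 190.]]
```

View pics/s2.png

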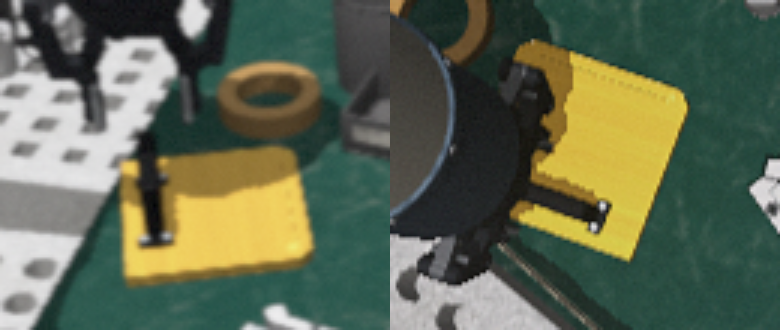

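The fingers look about 15 px (roughly 20 mm) short of where the TCP reading projects, up and to the right. I'll check the readings before descending.

```bash
python3 -m handwheel '{"linear":[[0,0,0],[0,0,0],[0,0,0],[0,0,0]],"angular":[[0,0,0],[0,0,0],[0,0,0],[0,0,0]],"fingers":[0.2,0.2,0.2,0.2]}'
python3 - <<'E'
from h import *
for i in range(4):
    s=bot.snapshot("scene"); st=bot.get_state(); print(st["time"],np.round(st["ee_pos"],4),np.round(st["orientation"],3),np.round(st["q"],3),np.round(st["joint_vel"],3),st["width"])
t=bot.snapshot("top")
for z in(.045,.055): print(onz(s,(216.7,151),z).round(3))
a=s["img"][110:220,170:300]; b=t["img"][170:280,170:300]
cv2.imwrite("pics/s3.png",cv2.resize(np.hstack([a,b]),None,fx=3,fy=3))
E
```

```text
time: 5.03
ee_pos: [0.5363, 0.3468, 0.0443]
orientation: [-0.542, 0.84, 0.001, 0.002]
ft_force: [0.2, -0.4, 0.6]
width: 0.198
grasp_force: 0.0
5.0833 [0.5363 0.3467 0.0441] [-0.542  0.84   0.001  0.002] [ 8.170e-01  5.030e-01  9.000e-02 -1.000e-03 -1.154e+00 -1.242e+00] [-0.002  0.005 -0.004 -0.001  0.002 -0.002] 0.20317467036510242
5.1333 [0.5362 0.3466 0.0439] [-0.542  0.84   0.001  0.002] [ 8.170e-01  5.030e-01  9.000e-02 -1.000e-03 -1.154e+00 -1.242e+00] [-0.     0.004 -0.003 -0.001  0.001  0.   ] 0.196108035202324
5.1833 [0.5361 0.3466 0.0438] [-0.542  0.84   0.001  0.002] [ 8.170e-01  5.030e-01  9.000e-02 -1.000e-03 -1.154e+00 -1.242e+00] [ 0.002  0.003 -0.002 -0.001  0.001 -0.   ] 0.19954320823786045
5.2333 [0.5361 0.3465 0.0437] [-0.542  0.84   0.001  0.002] [ 8.170e-01  5.030e-01  9.000e-02 -1.000e-03 -1.154e+00 -1.242e+00] [-0.001 -0.     0.001 -0.001  0.001  0.001] 0.20014312241380655
[0.559 0.403 0.045]
[0.553 0.389 0.055]
```

View pics/s3.png

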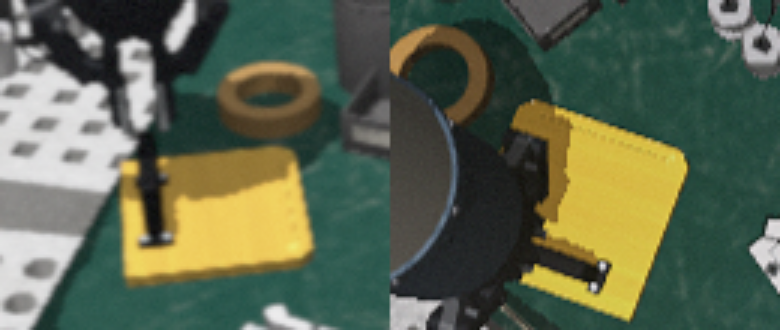

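The fingertips show clear of the grip, above and beyond its far end. Across the grip they are centred. Descending is safe either way, so I'll reopen, go down and look again.

```bash
python3 -m handwheel '{"linear":[[0,0,0],[0,0,0],[0,0,0],[0,0,4],[0,0,4],[0,0,4],[0,0,0],[0,0,0],[0,0,0],[0,0,0]],"angular":[[0,0,0],[0,0,0],[0,0,0],[0,0,0],[0,0,0],[0,0,0],[0,0,0],[0,0,0],[0,0,0],[0,0,0]],"fingers":[0.5,0.5,0.5,0.5,0.5,0.5,0.5,0.5,0.5,0.5]}'
python3 - <<'E'
from h import *
s=bot.snapshot("scene");t=bot.snapshot("top"); st=bot.get_state(); p=np.array(st["ee_pos"]); print(p.round(4),np.round(st["ft_force"],1))
s0=cv2.imread("pics/scene0.png"); t0=cv2.imread("pics/top0.png")
Ry=R.from_quat(st["orientation"]).as_matrix()[:,1]
out=[]
for c,c0,(u,v) in((s,s0,(160,90)),(t,t0,(160,160))):
    im=c["img"].copy()
    d=np.abs(im.astype(int)-c0).max(2)>25
    for z in(0,.05,.1):
        for k in(-.025,.025):
            q=proj(c,p+[0,0,z]+k*Ry)[0]; cv2.circle(im,tuple(np.round(q).astype(int)),1,(0,0,255),-1)
    dm=(d*255).astype(np.uint8)[...,None].repeat(3,2)
    out.append(np.hstack([im[v:v+120,u:u+150],dm[v:v+120,u:u+150]]))
cv2.imwrite("pics/s4.png",cv2.resize(np.vstack(out),None,fx=2.5,fy=2.5))
E
```

```text
time: 6.12
ee_pos: [0.5363, 0.3467, 0.0319]
orientation: [-0.542, 0.84, 0.001, 0.002]
ft_force: [0.5, 0.4, -0.4]
width: 0.502
grasp_force: 0.0
[0.5362 0.3467 0.0319] [-0.7  0.1 -0.2]
```

View pics/s4.png

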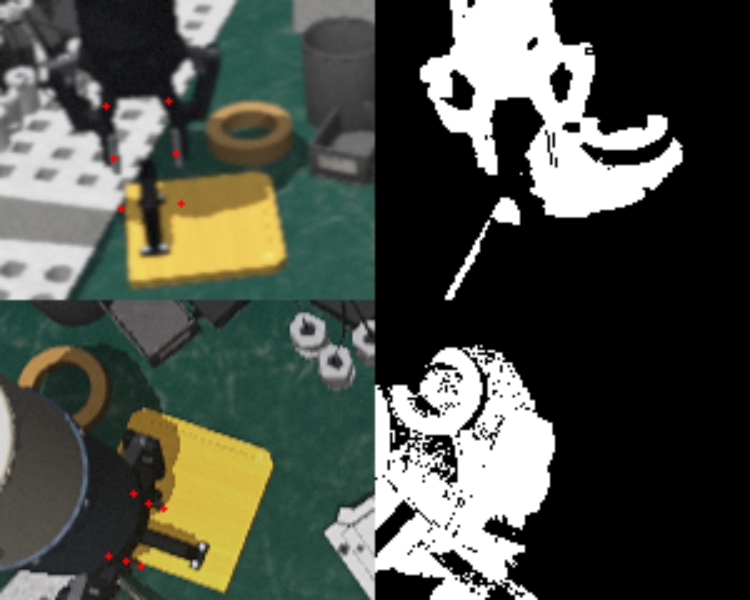

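In the scene view the fingertips sit about 30 mm higher than the reading implies. In the top view the position across the bench agrees. I'll go down in steps and track the fingertip row numerically.

```bash
cat > tip.py <<'E'
from h import *
s=bot.snapshot("scene"); st=bot.get_state(); p=np.array(st["ee_pos"])
s0=cv2.imread("pics/scene0.png")
d=(np.abs(s["img"].astype(int)-s0).max(2)>25)[90:230,190:250]
Ry=R.from_quat(st["orientation"]).as_matrix()[:,1]
for k in(-.5,.5):
    print([proj(s,p+[0,0,z]+k*(.085*st["width"]+.01)*Ry)[0].round(0).tolist() for z in(0,.02,.04)])
print(p.round(4),np.round(st["ft_force"],1),st["width"])
for r in range(40,100,2): print(90+r,''.join('#' if v else '.' for v in d[r]))
E
python3 -m handwheel '{"linear":[[0,0,3],[0,0,3],[0,0,3],[0,0,3],[0,0,0],[0,0,0],[0,0,0]],"angular":[[0,0,0],[0,0,0],[0,0,0],[0,0,0],[0,0,0],[0,0,0],[0,0,0]],"fingers":[0.5,0.5,0.5,0.5,0.5,0.5,0.5]}'; python3 tip.py
```

```text
time: 6.8
ee_pos: [0.5362, 0.3467, 0.0197]
orientation: [-0.542, 0.84, 0.001, 0.002]
ft_force: [0.3, -0.5, 0.2]
width: 0.502
grasp_force: 0.0
[[233.0, 175.0], [232.0, 167.0], [231.0, 160.0]]
[[208.0, 178.0], [207.0, 170.0], [206.0, 162.0]]
[0.5363 0.3467 0.0198] [-0.4  0.5 -0.4] 0.5003876406874302
130 ..........###############################.......########....
132 #.........################################......########....
134 ####......################.......##########.....#######.....
136 #####.....#########...............#####################.....
138 ######...#########.................########################.
140 ##################...................######################.
142 #################...................########################
144 #################..................#########################
146 ##################...............###########################
148 ..##....##########..............#######.#.##########.....###
150 ..........########.............########.#.############......
152 ...........#######............##########################....
154 ...........######
[... 448 characters left out ...]
.........................#########################
170 ....................###...............######################
172 ..................#########..........#######################
174 .................###########..........######################
176 ................############...........#################....
178 ...............#############................................
180 ..............#...##....####................................
182 .............#..............................................
184 ............#...............................................
186 ..........##................................................
188 .........##.................................................
```

```bash
python3 -m handwheel '{"linear":[[0,0,2],[0,0,2],[0,0,2],[0,0,0],[0,0,0]],"angular":[[0,0,0],[0,0,0],[0,0,0],[0,0,0],[0,0,0]],"fingers":[0.5,0.5,0.5,0.5,0.5]}'; python3 -m handwheel '{"linear":[[0,0,2],[0,0,1],[0,0,0],[0,0,0]],"angular":[[0,0,0],[0,0,0],[0,0,0],[0,0,0]],"fingers":[0.5,0.5,0.5,0.5]}'; python3 tip.py | tail -18
```

```text
time: 7.27
ee_pos: [0.536, 0.3465, 0.0134]
orientation: [-0.542, 0.84, 0.001, 0.001]
ft_force: [0.2, -0.3, 0.2]
width: 0.506
grasp_force: 0.0
time: 7.6
ee_pos: [0.5361, 0.3466, 0.0106]
orientation: [-0.542, 0.84, 0.001, 0.002]
ft_force: [0.8, -0.4, -0.6]
width: 0.5
grasp_force: 0.0
154 ...........########.............########.#.###############..
156 ...........########..............#######.#.#################
158 ...........########.............########.#.#################
160 ...........#########.............########..#################
162 ............########.............###########################
164 ............######..............############################
166 ................####............############################
168 ...................................#########################
170 ....................#.................######################
172 ....................#######..........#######################
174 .................###########..........######################
176 ................############..........###################...
178 ...............#############................######..........
180 .................###...#####................................
182 ............................................................
184 ............................................................
186 ..........##................................................
188 .........##.................................................
```

```bash
for i in 1; do python3 -m handwheel '{"linear":[[0,0,2],[0,0,2],[0,0,0],[0,0,0]],"angular":[[0,0,0],[0,0,0],[0,0,0],[0,0,0]],"fingers":[0.5,0.5,0.5,0.5]}'; done; python3 -m handwheel '{"linear":[[0,0,2],[0,0,0],[0,0,0]],"angular":[[0,0,0],[0,0,0],[0,0,0]],"fingers":[0.5,0.5,0.5]}';python3 -m handwheel '{"linear":[[0,0,2],[0,0,0],[0,0,0]],"angular":[[0,0,0],[0,0,0],[0,0,0]],"fingers":[0.5,0.5,0.5]}'; python3 - <<'E'
from h import *
s=bot.snapshot("scene");t=bot.snapshot("top"); st=bot.get_state(); p=np.array(st["ee_pos"]); print(p.round(4),np.round(st["ft_force"],1))
Ry=R.from_quat(st["orientation"]).as_matrix()[:,1]
out=[]
for c,(u,v) in((s,(180,110)),(t,(170,190))):
    im=cv2.resize(c["img"][v:v+100,u:u+90],None,fx=4.3,fy=4.3,interpolation=cv2.INTER_CUBIC)
    for z in(0,.03):
        for k in(-.025,.025):
            q=(proj(c,p+[0,0,z]+k*Ry)[0]-[u,v]+.5)*4.3; cv2.circle(im,tuple(np.round(q).astype(int)),2,(0,0,255),-1)
    out.append(im)
cv2.imwrite("pics/s5.png",np.hstack(out))
E
```

```text
time: 7.98
ee_pos: [0.536, 0.3466, 0.0064]
orientation: [-0.542, 0.84, 0.001, 0.001]
ft_force: [0.2, 1.0, -0.6]
width: 0.496
grasp_force: 0.0
time: 8.23
ee_pos: [0.5361, 0.3467, 0.0045]
orientation: [-0.542, 0.84, 0.001, 0.002]
ft_force: [-0.5, 0.5, 0.3]
width: 0.5
grasp_force: 0.0
time: 8.48
ee_pos: [0.5361, 0.3466, 0.0025]
orientation: [-0.542, 0.84, 0.001, 0.002]
ft_force: [-0.2, -0.8, 0.0]
width: 0.501
grasp_force: 0.0
[0.5362 0.3467 0.0027] [ 0.8 -0.4 -0.1]
```

View pics/s5.png

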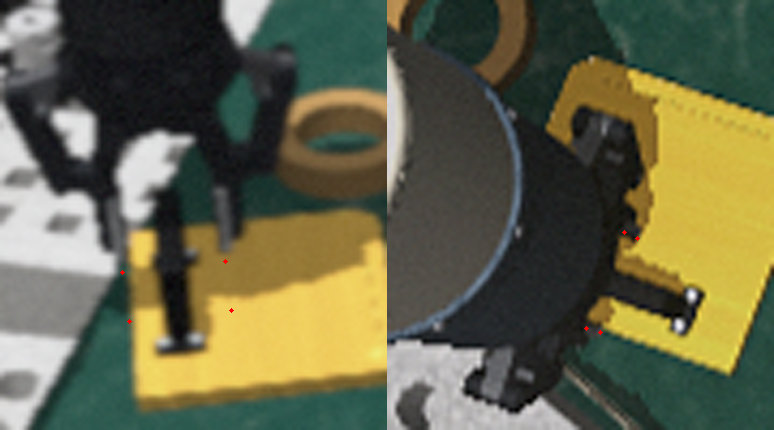

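```bash
python3 - <<'E'
from h import *
s=bot.snapshot("scene");t=bot.snapshot("top"); st=bot.get_state(); p=np.array(st["ee_pos"]); Ry=R.from_quat(st["orientation"]).as_matrix()[:,1]
def tri(a,b):
    A=[];B=[]
    o1,d1=ray(s,a);o2,d2=ray(t,b)
    M=np.c_[d1,-d2]; k=np.linalg.lstsq(M,o2-o1,rcond=None)[0]; x,y=o1+k[0]*d1,o2+k[1]*d2
    return ((x+y)/2).round(4),np.linalg.norm(x-y).round(4)
print("right tip",tri((231.8,166.5),(226.5,241.8)),"expected",(p-.025*Ry).round(4))
for nm in("keeper_grip","keeper_nose","keeper_tail"):
    a=bot.tip_of(s,nm);b=bot.tip_of(t,nm)
    if a and b: print(nm,tri(np.array(a[0]["at"])*[640,400],np.array(b[0]["at"])*[640,400]))
s0=cv2.imread("pics/scene0.png"); print(np.abs(s["img"][190:205,212:260].astype(int)-s0[190:205,212:260]).mean())
E
python3 -m handwheel '{"linear":[[0,0,2],[0,0,2],[0,0,0],[0,0,0]],"angular":[[0,0,0],[0,0,0],[0,0,0],[0,0,0]],"fingers":[0.5,0.5,0.5,0.5]}'
```

```text
right tip (array([0.5585, 0.3298, 0.0468]), np.float64(0.003)) expected [0.559  0.3364 0.0027]
keeper_grip (array([0.5466, 0.3218, 0.0546]), np.float64(0.0436))
keeper_nose (array([0.6298, 0.2973, 0.0037]), np.float64(0.005))
keeper_tail (array([0.5137, 0.3514, 0.0027]), np.float64(0.011))
6.208796296296296
time: 9.32
ee_pos: [0.536, 0.3466, -0.0016]
orientation: [-0.542, 0.84, 0.001, 0.001]
ft_force: [-0.9, -0.6, -1.4]
width: 0.502
grasp_force: 0.0
```

The triangulated fingertip matches the reading across the bench but is about 35 to 40 mm higher, so the height reading carries an offset. I'll feel for the plate top to calibrate it.

```bash
python3 -m handwheel '{"linear":[[0,0,2],[0,0,2],[0,0,2],[0,0,2],[0,0,0],[0,0,0]],"angular":[[0,0,0],[0,0,0],[0,0,0],[0,0,0],[0,0,0],[0,0,0]],"fingers":[0.5,0.5,0.5,0.5,0.5,0.5]}';  python3 -m handwheel '{"linear":[[0,0,2],[0,0,2],[0,0,0],[0,0,0]],"angular":[[0,0,0],[0,0,0],[0,0,0],[0,0,0]],"fingers":[0.5,0.5,0.5,0.5]}'; python3 tip.py | tail -16
```

```text
time: 9.82
ee_pos: [0.5361, 0.3466, -0.0095]
orientation: [-0.542, 0.84, 0.001, 0.001]
ft_force: [-0.0, 0.1, 0.3]
width: 0.498
grasp_force: 0.0
time: 10.15
ee_pos: [0.5361, 0.3466, -0.0135]
orientation: [-0.542, 0.84, 0.001, 0.001]
ft_force: [-0.4, -0.2, 0.1]
width: 0.502
grasp_force: 0.0
158 .##################.............############################
160 ..##################.............########..#################
162 ...........#########.............###########################
164 ............#######.............############################
166 ............#########...........############################
168 .............########..............#########################
170 .............######...................######################
172 .............######.##..###..........#######################
174 ..............###.#.########..........######################
176 ..................#.########..........######################
178 ...............#############..........#################.....
180 ..............##############..............####..............
182 .............###########....................................
184 ............................................................
186 ..........#.................................................
188 .........#..................................................
```

```bash
python3 -m handwheel '{"linear":[[0,0,2],[0,0,2],[0,0,2],[0,0,2],[0,0,0],[0,0,0]],"angular":[[0,0,0],[0,0,0],[0,0,0],[0,0,0],[0,0,0],[0,0,0]],"fingers":[0.5,0.5,0.5,0.5,0.5,0.5]}';  python3 -m handwheel '{"linear":[[0,0,2],[0,0,0],[0,0,0]],"angular":[[0,0,0],[0,0,0],[0,0,0]],"fingers":[0.5,0.5,0.5]}'; python3 tip.py | tail -16
```

```text
time: 10.7
ee_pos: [0.5361, 0.3467, -0.0216]
orientation: [-0.542, 0.84, 0.001, 0.001]
ft_force: [-0.3, -0.1, 0.2]
width: 0.497
grasp_force: 0.0
time: 10.95
ee_pos: [0.5362, 0.3468, -0.0234]
orientation: [-0.542, 0.84, 0.001, 0.002]
ft_force: [0.3, 0.5, -0.1]
width: 0.499
grasp_force: 0.0
158 #####################...........############################
160 ####################.............###########################
162 ..##################.....#..#....###########################
164 ...################.............############################
166 ...........##########...........############################
168 .............########..............#########################
170 .............#######..................######################
172 .............#####..##..###..........#######################
174 ..............###.#.########..........######################
176 ...............####.########..........######################
178 ...............##.##########..........#################.....
180 ..............###.#.########...........##########...........
182 .............############...................................
184 ..................##........................................
186 ..........#.................................................
188 .........#..................................................
```

```bash
python3 -m handwheel '{"linear":[[0,0,0],[0,0,0],[0,0,0],[0,0,0],[0,0,0],[0,0,0],[0,0,0]],"angular":[[0,0,0],[0,0,0],[0,0,0],[0,0,0],[0,0,0],[0,0,0],[0,0,0]],"fingers":[0.1,0.1,0.1,0.1,0.1,0.1,0.1]}' 60; python3 - <<'E'
from fit import *
sh=[bot.snapshot("top"),bot.snapshot("scene")]
st=bot.get_state(); print(np.round(st["ee_pos"],4),np.round(st["ft_force"],1),st["width"],st["grasp_force"])
a=cv2.cvtColor(sh[1]["img"],cv2.COLOR_BGR2HSV)
for s in sh:
    for nm in("keeper_nose","keeper_tail"): 
        r=bot.tip_of(s,nm)
        if r: print(nm,onz(s,np.array(r[0]["at"])*[640,400],0).round(4))
E
```

```text
time: 11.58
ee_pos: [0.5358, 0.3471, -0.0231]
orientation: [-0.542, 0.84, 0.001, 0.002]
ft_force: [-5.3, 1.4, 4.7]
width: 0.156
grasp_force: 59.5
[ 0.5358  0.3471 -0.0231] [-4.9  1.7  5.8] 0.15482869955620632 59.492597579956055
keeper_tail [0.5196 0.3495 0.    ]
keeper_nose [0.6334 0.2983 0.    ]
keeper_tail [0.5201 0.3512 0.    ]
```

Gripped: the opening is 13 mm and the force 59 N. I'll lift 60 mm and turn to the fixture heading.

```bash
python3 -m handwheel '{"linear":[[0,0,-8],[0,0,-14],[0,0,-16],[0,0,-14],[0,0,-8],[0,0,0],[0,0,0],[0,0,0],[0,0,0],[0,0,0],[0,0,0],[0,0,0],[0,0,0],[0,0,0]],"angular":[[0,0,0],[0,0,0],[0,0,0],[0,0,0],[0,0,0],[0,0,0.07],[0,0,0.09],[0,0,0.1],[0,0,0.1],[0,0,0.1],[0,0,0.09],[0,0,0.06],[0,0,0],[0,0,0]],"fingers":[0.1,0.1,0.1,0.1,0.1,0.1,0.1,0.1,0.1,0.1,0.1,0.1,0.1,0.1]}'; python3 tgt.py .4051 .2621 .037 -1.037 0
```

```text
time: 13.05
ee_pos: [0.5358, 0.346, 0.0357]
orientation: [-0.265, 0.964, 0.001, 0.001]
ft_force: [-0.0, 1.2, -6.6]
width: 0.154
grasp_force: 58.9
mm [155.2  -5.2  -1.5] rad [0.002  0.0016 0.0036] t 13.05 [0.5358 0.346  0.0357] [-0.   1.2 -6.6] [ 0.82  0.51  0.08 -0.   -1.14 -1.85]
```

```bash
python3 -m handwheel '{"linear":[[8,0,0],[18,-1,0],[24,-1,0],[28,-1,0],[28,-1,0],[24,-1,0],[17,0,0],[8,0,0],[0,0,0],[0,0,0],[0,0,0]],"angular":[[0,0,0],[0,0,0],[0,0,0],[0,0,0],[0,0,0],[0,0,0],[0,0,0],[0,0,0],[0,0,0],[0,0,0],[0,0,0]],"fingers":[0.1,0.1,0.1,0.1,0.1,0.1,0.1,0.1,0.1,0.1,0.1]}'; python3 tgt.py .4051 .2621 .037 -1.037 0
python3 - <<'E'
from h import *
P=np.array([.5333,.0405]);a=-1.037;M=np.array([[np.cos(a),np.sin(a)],[-np.sin(a),np.cos(a)]])
for n in("top","scene"):
    s=bot.snapshot(n); cv2.imwrite(f"pics/{n}5.png",s["img"]); np.save(f"pics/{n}5.npy",[s["fx"]])
    for nm,z in(("keeper_nose",.059),("keeper_tail",.059),("pocket",.01),("bar",.0335),("fence_face",.0215)):
        for r in bot.tip_of(s,nm)[:1]:
            w=onz(s,np.array(r["at"])*[640,400],z); print(n,nm,round(r["score"],2),w.round(4),(M@(w[:2]-P)*1000).round(1))
E
```

```text
time: 13.97
ee_pos: [0.4063, 0.2639, 0.0365]
orientation: [-0.265, 0.964, 0.002, 0.002]
ft_force: [0.2, 1.3, -5.7]
width: 0.156
grasp_force: 58.9
mm [ 2.  -0.9 -0.5] rad [0.0024 0.0048 0.0027] t 13.9667 [0.4063 0.2639 0.0365] [ 0.2  1.3 -5.7] [ 0.9   0.23 -0.34 -0.   -0.99 -1.93]
top keeper_nose 0.61 [0.4573 0.17   0.059 ] [-150.1    0.4]
top pocket 0.95 [0.4679 0.136  0.01  ] [-115.5   -7.7]
top bar 0.9 [0.5197 0.0629 0.0335] [-26.2  -0.3]
top fence_face 0.66 [ 0.5801 -0.0428  0.0215] [95.5 -2.1]
scene keeper_nose 0.57 [0.4607 0.1715 0.059 ] [-149.7    4.2]
scene keeper_tail 0.82 [0.3955 0.2788 0.059 ] [-275.3    2.6]
scene pocket 0.67 [0.4723 0.138  0.01  ] [-115.    -2.9]
scene bar 0.49 [0.4038 0.3129 0.0335] [-300.4   27.1]
scene fence_face 0.59 [ 0.5813 -0.0446  0.0215] [97.6 -2. ]
```

```bash
cat > kfit.py <<'E'
# fit keeper pose (fixture frame x_nose,y,yaw) with height z of underside + pitch, from yellow pixels near the nose
import sys
from fit import *
F=np.array([.5333,.0405]);a=-1.037
def kpts(xn,y,yaw,zn,th):
    K=R.from_euler('z',a+yaw)*R.from_euler('y',th)
    n=np.array([*(F+R.from_euler('z',a).apply([xn,y,0])[:2]),zn])
    return n+K.apply(np.array(PL)-[.064,0,0])
def run(zn,th,x0,back=.06):
    out=[]
    for n in("top","scene"):
        s=bot.snapshot(n); h=cv2.cvtColor(s["img"],cv2.COLOR_BGR2HSV)
        m=((h[...,0]>15)&(h[...,0]<33)&(h[...,1]>110)&(h[...,2]>60)).astype(np.float32)
        q=[(x0-back,-.09,zn),(x0+.03,-.09,zn),(x0+.03,.09,zn),(x0-back,.09,zn)]
        w=np.zeros((400,640),np.float32); Q=[[*(F+R.from_euler('z',a).apply(p)[:2]),zn] for p in q]
        cv2.fillConvexPoly(w,np.round(proj(s,Q)).astype(np.int32),1)
        mb=cv2.GaussianBlur(m,(0,0),1)
        def cost(p):
            r=np.zeros((400,640),np.uint8); hh=cv2.convexHull((proj(s,kpts(*p,zn,th))*8).astype(np.float32)); cv2.fillConvexPoly(r,np.round(hh).astype(np.int32),1,shift=3)
            return (w*(cv2.GaussianBlur(r.astype(np.float32),(0,0),1)-mb)**2).sum()
        p0=[x0,0,0]; S=np.array([p0]+[np.array(p0)+d for d in np.diag([.006,.006,.05])])
        r=minimize(cost,p0,method="Nelder-Mead",options=dict(initial_simplex=S,xatol=1e-5,fatol=1e-4)); print(n,"nose x,y mm",(r.x[:2]*1000).round(1),"yaw",r.x[2].round(4),"cost",round(r.fun,1),"yellow",int((w*m).sum())); out.append(r.x)
    return out
if __name__=="__main__":
    v=list(map(float,sys.argv[1:])); run(*v)
E
python3 kfit.py .0596 0 -.15
python3 - <<'E'
from fit import *
# fixture refit on both views separately, original unoccluded pictures' masks no longer available: fit bed of top again
s=bot.snapshot("top"); print([ (round(r["score"],2),r["mask"].sum()) for r in bot.silhouettes(s,"fixture")[:2]])
L=bot.silhouettes(s,"fixture")[0]["mask"].astype(np.uint8); L=cv2.morphologyEx(L,cv2.MORPH_CLOSE,np.ones((15,15),np.uint8))
print(fit([s],[L],FX,[.5333,.0405,-1.037]))
E
```

```text
top nose x,y mm [-150.6    0.7] yaw 0.0028 cost 63.8 yellow 2022
scene nose x,y mm [-151.7    2.6] yaw 0.0084 cost 2.2 yellow 1746
[(0.71, np.int64(8106)), (0.53, np.int64(3194))]
(array([ 0.53297434,  0.04140359, -1.03310475]), np.float64(0.23523423681278846))
```

The cameras and the pose reading agree: the plate is about 2 mm off in y and 0.003 rad in yaw. I'll correct that, tilt the nose down 0.115 rad and re-measure.

```bash
python3 -m handwheel '{"linear":[[1,0,0],[1,0,0],[0,0,0],[0,0,0],[0,0,0]],"angular":[[-0.04,0.002,0.002],[-0.04,0.002,0.001],[-0.033,0.001,0],[0,0,0],[0,0,0]],"fingers":[0.1,0.1,0.1,0.1,0.1]}'; python3 tgt.py .4051 .2621 .0365 -1.037 .115;  python3 kfit.py .0474 .115 -.151
```

```text
time: 15.23
ee_pos: [0.4041, 0.2617, 0.0362]
orientation: [-0.262, 0.963, 0.055, -0.016]
ft_force: [0.1, -0.3, -4.8]
width: 0.154
grasp_force: 59.3
mm [-1.  -0.1 -0.3] rad [-0.0005 -0.0015 -0.0022] t 15.2333 [0.4041 0.2617 0.0362] [ 0.1 -0.3 -4.8] [ 0.8   0.24 -0.3  -0.13 -1.01 -1.77]
top nose x,y mm [-147.6   -1.4] yaw 0.0144 cost 540.4 yellow 1632
scene nose x,y mm [-149.3    0.8] yaw -0.0027 cost 4.9 yellow 1813
```

```bash
python3 -m handwheel '{"linear":[[-0.5,-4,3],[0,-6,5],[0,-6,5],[0,-4,3.4],[0,-2.5,2],[0,0,0],[0,0,0],[0,0,0]],"angular":[[0,-0.0015,-0.001],[0,0,0],[0,0,0],[0,0,0],[0,0,0],[0,0,0],[0,0,0],[0,0,0]],"fingers":[0.1,0.1,0.1,0.1,0.1,0.1,0.1,0.1]}'
cat > where.py <<'E'
from h import *
st=bot.get_state(); A=R.from_quat(st["orientation"]); p=np.array(st["ee_pos"])
T=np.array([[0,-1,0],[-1,0,0],[0,0,-1]])  # columns: tool axes in keeper
K=A*R.from_matrix(np.array([[0,-1,0],[-1,0,0],[0,0,-1]]))
F=R.from_euler('z',-1.037); o=np.array([.5333,.0405,0])
def f(k): return (F.inv().apply(p+K.apply(np.array(k)/1000-np.array([-.042,.0024,-.0231]))-o)*1000-[-120,0,10]).round(2)
e=(F.inv()*K).as_euler('ZYX')
print("t",round(st["time"],2),"nose",f([64,0,0]),"tail",f([-64,0,0]),"under z90",round(float(np.interp(90,[f([-64,0,0])[0],f([64,0,0])[0]],[f([-64,0,0])[2],f([64,0,0])[2]])),2),"yaw,pitch,roll",e.round(4),"F fixture axes",F.inv().apply(st["ft_force"]).round(1),"grip",round(st["grasp_force"],1))
E
python3 where.py; python3 kfit.py .026 .115 -.128
```

```text
time: 16.0
ee_pos: [0.4146, 0.2451, 0.0155]
orientation: [-0.263, 0.963, 0.056, -0.015]
ft_force: [0.3, 0.1, -6.0]
width: 0.158
grasp_force: 59.3
t 16.0 nose [-8.6  -0.46 16.24] tail [-135.75   -0.47   30.96] under z90 16.24 yaw,pitch,roll [1.000e-04 1.153e-01 3.000e-04] F fixture axes [ 0.   0.3 -6. ] grip 59.3
top nose x,y mm [-129.    -1.7] yaw 0.0151 cost 831.9 yellow 1069
scene nose x,y mm [-131.5    2.2] yaw 0.0196 cost 6.4 yellow 1690
```

```bash
python3 -m handwheel '{"linear":[[0,-2,0],[0,-4,0],[0,-4,0],[0,-4,0],[0,-2,0],[0,0,0]],"angular":[[0,0,0],[0,0,0],[0,0,0],[0,0,0],[0,0,0],[0,0,0]],"fingers":[0.1,0.1,0.1,0.1,0.1,0.1]}' 30 | grep ft; python3 where.py;  python3 -m handwheel '{"linear":[[0,-3,0],[0,-5,0],[0,-6,0],[0,-5,0],[0,-3,0],[0,0,0],[0,0,0]],"angular":[[0,0,0],[0,0,0],[0,0,0],[0,0,0],[0,0,0],[0,0,0],[0,0,0]],"fingers":[0.1,0.1,0.1,0.1,0.1,0.1,0.1]}' | grep ft; python3 where.py
```

```text
ft_force: [-0.6, -0.9, -6.4]
t 16.6 nose [ 7.92 -0.88 14.13] tail [-119.23   -0.79   28.83] under z90 14.13 yaw,pitch,roll [-0.0007  0.1151 -0.0004] F fixture axes [ 0.5 -1.  -6.4] grip 59.4
ft_force: [0.1, -0.3, -5.4]
t 17.18 nose [29.42 -0.87 11.58] tail [-97.73  -0.79  26.31] under z90 11.58 yaw,pitch,roll [-0.0006  0.1153 -0.0004] F fixture axes [ 0.3 -0.1 -5.4] grip 59.3
```

```bash
python3 -m handwheel '{"linear":[[-0.3,-4,0],[-0.3,-7,0],[0,-8,0],[0,-8,0],[0,-7,0],[0,-4,0],[0,-2,0],[0,0,0],[0,0,0]],"angular":[[0,0,0],[0,0,0],[0,0,0],[0,0,0],[0,0,0],[0,0,0],[0,0,0],[0,0,0],[0,0,0]],"fingers":[0.1,0.1,0.1,0.1,0.1,0.1,0.1,0.1,0.1]}' | grep ft; python3 where.py; python3 kfit.py .016 .115 -.050 .05
```

```text
ft_force: [-0.4, 0.2, -5.6]
t 17.93 nose [68.94 -0.15  7.04] tail [-58.21  -0.1   21.78] under z90 7.04 yaw,pitch,roll [-0.0003  0.1154 -0.0002] F fixture axes [-0.4 -0.2 -5.6] grip 59.3
top nose x,y mm [-123.5   -7.7] yaw 0.5686 cost 154.2 yellow 217
scene nose x,y mm [-54.9   5.4] yaw 0.0093 cost 29.8 yellow 1442
```

```bash
python3 -m handwheel '{"linear":[[0,-3,0],[0,-4,0],[0,-4,0],[0,-3,0],[0,-2,0],[0,0,0]],"angular":[[0,0,0],[0,0,0],[0,0,0],[0,0,0],[0,0,0],[0,0,0]],"fingers":[0.1,0.1,0.1,0.1,0.1,0.1]}' | grep ft; python3 where.py; python3 -m handwheel '{"linear":[[0,-3,0],[0,-4,0],[0,-4,0],[0,-3,0],[0,-2,0],[0,0,0]],"angular":[[0,0,0],[0,0,0],[0,0,0],[0,0,0],[0,0,0],[0,0,0]],"fingers":[0.1,0.1,0.1,0.1,0.1,0.1]}' | grep ft; python3 where.py
```

```text
ft_force: [-0.1, 0.1, -5.3]
t 18.53 nose [85.33 -0.24  5.15] tail [-41.82  -0.16  19.86] under z90 5.15 yaw,pitch,roll [-0.0006  0.1152 -0.0004] F fixture axes [-0.2 -0.  -5.3] grip 59.4
ft_force: [-0.7, -0.4, -7.3]
t 19.03 nose [101.09  -0.22   3.31] tail [-26.06  -0.16  18.03] under z90 4.59 yaw,pitch,roll [-0.0004  0.1153 -0.0004] F fixture axes [ 0.  -0.8 -7.3] grip 59.4
```

```bash
python3 -m handwheel '{"linear":[[0,-2,0],[0,-3,0],[0,-3,0],[0,-2,0],[0,-1,0],[0,0,0]],"angular":[[0,0,0],[0,0,0],[0,0,0],[0,0,0],[0,0,0],[0,0,0]],"fingers":[0.1,0.1,0.1,0.1,0.1,0.1]}' | grep ft; python3 where.py; python3 -m handwheel '{"linear":[[0,-2,0],[0,-2,0],[0,-2,0],[0,-1,0],[0,0,0],[0,0,0]],"angular":[[0,0,0],[0,0,0],[0,0,0],[0,0,0],[0,0,0],[0,0,0]],"fingers":[0.1,0.1,0.1,0.1,0.1,0.1]}' | grep ft; python3 where.py
```

```text
ft_force: [-0.2, 2.4, -3.7]
t 19.53 nose [111.8    0.12   2.22] tail [-15.35   0.13  16.94] under z90 4.74 yaw,pitch,roll [-0.      0.1153  0.0003] F fixture axes [-2.2  1.  -3.7] grip 59.5
ft_force: [-0.9, 1.2, -5.3]
t 20.03 nose [118.93  -0.21   1.25] tail [-8.22 -0.21 15.92] under z90 4.59 yaw,pitch,roll [-0.      0.1148 -0.0004] F fixture axes [-1.5 -0.1 -5.3] grip 59.4
```

```bash
python3 -m handwheel '{"linear":[[0,-1,0],[0,-1,0],[0,0,0],[0,0,0]],"angular":[[0,0,0],[0,0,0],[0,0,0],[0,0,0]],"fingers":[0.1,0.1,0.1,0.1]}' | grep ft; python3 where.py; python3 -m handwheel '{"linear":[[0,-1,0],[0,-1,0],[0,0,0],[0,0,0]],"angular":[[0,0,0],[0,0,0],[0,0,0],[0,0,0]],"fingers":[0.1,0.1,0.1,0.1]}' | grep ft; python3 where.py; python3 -m handwheel '{"linear":[[0,-1,0],[0,-1,0],[0,0,0],[0,0,0]],"angular":[[0,0,0],[0,0,0],[0,0,0],[0,0,0]],"fingers":[0.1,0.1,0.1,0.1]}' | grep ft; python3 where.py
```

```text
ft_force: [-2.0, 1.9, -2.8]
t 20.37 nose [120.61  -0.19   1.07] tail [-6.54 -0.19 15.79] under z90 4.61 yaw,pitch,roll [-0.      0.1153 -0.0004] F fixture axes [-2.7 -0.7 -2.8] grip 59.6
ft_force: [-1.6, 2.3, -3.6]
t 20.7 nose [ 1.227e+02 -1.100e-01  8.800e-01] tail [-4.46 -0.12 15.58] under z90 4.66 yaw,pitch,roll [ 1.000e-04  1.151e-01 -2.000e-04] F fixture axes [-2.8 -0.2 -3.6] grip 59.7
ft_force: [-5.4, 7.6, -0.4]
t 21.03 nose [123.3   -0.16   0.65] tail [-3.82 -0.16 15.62] under z90 4.57 yaw,pitch,roll [-0.000e+00  1.172e-01 -1.000e-04] F fixture axes [-9.3 -0.8 -0.4] grip 60.0
```

```bash
python3 -m handwheel '{"linear":[[0,-1,0],[0,0,0],[0,0,0]],"angular":[[0,0,0],[0,0,0],[0,0,0]],"fingers":[0.1,0.1,0.1]}' | grep ft; python3 where.py; python3 -m handwheel '{"linear":[[0,-1,0],[0,0,0],[0,0,0]],"angular":[[0,0,0],[0,0,0],[0,0,0]],"fingers":[0.1,0.1,0.1]}' | grep ft; python3 where.py; python3 -m handwheel '{"linear":[[0,-1,0],[0,0,0],[0,0,0]],"angular":[[0,0,0],[0,0,0],[0,0,0]],"fingers":[0.1,0.1,0.1]}' | grep ft; python3 where.py
```

```text
ft_force: [-6.1, 8.9, 1.4]
t 21.28 nose [ 1.2393e+02 -1.0000e-01  5.8000e-01] tail [-3.18 -0.1  15.61] under z90 4.59 yaw,pitch,roll [0.000e+00 1.177e-01 1.000e-04] F fixture axes [-10.8  -0.7   1.4] grip 60.1
ft_force: [-7.9, 9.7, 1.6]
t 21.53 nose [ 1.2458e+02 -3.0000e-02  5.5000e-01] tail [-2.53 -0.04 15.64] under z90 4.66 yaw,pitch,roll [1.000e-04 1.182e-01 3.000e-04] F fixture axes [-12.4  -1.8   1.6] grip 60.3
ft_force: [-8.2, 10.6, 4.2]
t 21.78 nose [ 1.2524e+02 -1.0000e-02  4.8000e-01] tail [-1.860e+00 -1.000e-02  1.564e+01] under z90 4.68 yaw,pitch,roll [0.     0.1187 0.0004] F fixture axes [-13.3  -1.7   4.2] grip 60.4
```

```bash
python3 -m handwheel '{"linear":[[0,0,-0.6],[0,0,0],[0,0,0]],"angular":[[0,0,0],[0,0,0],[0,0,0]],"fingers":[0.1,0.1,0.1]}' | grep ft; python3 where.py
cat > fence.py <<'E'
from fit import *
F=[.5333,.0405,-1.037]
for n in("top","scene"):
    s=bot.snapshot(n); s0=cv2.imread(f"pics/{n}0.png")
    xs=np.arange(.080,.135,.0005); ys=np.linspace(-.06,.06,61); P=np.array([(x,y,.033) for x in xs for y in ys])
    q=proj(s,pts(F,P)).astype(np.float32).reshape(len(xs),-1,2)
    pr=[cv2.remap(im,q[...,0],q[...,1],cv2.INTER_CUBIC).mean((1,2)) if 0 else np.median(cv2.remap(im,q[...,0],q[...,1],cv2.INTER_CUBIC).mean(2),1) for im in(s0,s["img"])]
    print(n); [print((p[::4]).astype(int).tolist()) for p in pr]
    # shift of the front-edge feature
    best=min((np.abs(np.interp(xs[m]-d,xs,pr[0])-pr[1][m]).mean(),d*1000) for d in np.arange(0,.012,.00025) for m in[slice(20,70)]); print("shift mm",best)
E
python3 fence.py
```

```text
ft_force: [-7.2, 10.3, 0.4]
t 22.03 nose [125.5   -0.16   0.72] tail [-1.6  -0.16 15.84] under z90 4.94 yaw,pitch,roll [-1.000e-04  1.184e-01  0.000e+00] F fixture axes [-12.5  -1.    0.4] grip 60.1
top
[206, 206, 206, 207, 215, 174, 70, 43, 130, 214, 209, 207, 207, 190, 204, 207, 208, 213, 128, 26, 23, 41, 85, 95, 92, 91, 89, 93]
[86, 87, 88, 88, 87, 88, 94, 85, 71, 120, 205, 207, 204, 204, 192, 199, 208, 211, 126, 26, 21, 39, 84, 95, 91, 90, 89, 93]
shift mm (np.float64(18.593333333333334), np.float64(1.75))
scene
[225, 225, 225, 226, 227, 226, 226, 224, 227, 233, 234, 234, 222, 160, 103, 116, 170, 214, 224, 224, 206, 148, 106, 103, 103, 103, 102, 88]
[101, 93, 66, 41, 44, 94, 152, 180, 195, 218, 243, 246, 246, 242, 196, 124, 121, 181, 226, 238, 224, 165, 119, 115, 115, 116, 114, 98]
shift mm (np.float64(27.546666666666667), np.float64(2.75))
```

The fence has yielded about 2.3 mm, read from its edge profile in both views, which agrees with the contact point. I'll press on about 4 mm more in small steps.

```bash
python3 -m handwheel '{"linear":[[0,-1,0],[0,-1,0],[0,0,0],[0,0,0]],"angular":[[0.002,0,0],[0.002,0,0],[0,0,0],[0,0,0]],"fingers":[0.1,0.1,0.1,0.1]}' | grep ft; python3 where.py; python3 -m handwheel '{"linear":[[0,-1,0],[0,-1,0],[0,0,0],[0,0,0]],"angular":[[0,0,0],[0,0,0],[0,0,0],[0,0,0]],"fingers":[0.1,0.1,0.1,0.1]}' | grep ft; python3 where.py; python3 fence.py
```

```text
ft_force: [-8.0, 9.8, -0.2]
t 22.47 nose [127.15  -0.31   0.74] tail [-0.   -0.3  15.41] under z90 5.03 yaw,pitch,roll [-1.000e-04  1.149e-01 -3.000e-04] F fixture axes [-12.5  -1.9  -0.2] grip 60.0
ft_force: [-9.7, 12.7, 2.4]
t 22.8 nose [128.45  -0.27   0.61] tail [ 1.3  -0.23 15.42] under z90 5.09 yaw,pitch,roll [-3.00e-04  1.16e-01 -1.00e-04] F fixture axes [-15.9  -1.9   2.4] grip 60.2
top
[206, 206, 206, 207, 215, 174, 70, 43, 130, 214, 209, 207, 207, 190, 204, 207, 208, 213, 128, 26, 23, 41, 85, 95, 92, 91, 89, 93]
[87, 87, 87, 87, 88, 88, 88, 88, 88, 76, 80, 170, 211, 205, 205, 195, 192, 211, 127, 27, 20, 39, 84, 94, 90, 89, 88, 92]
shift mm (np.float64(33.373333333333335), np.float64(4.75))
scene
[225, 225, 225, 226, 227, 226, 226, 224, 227, 233, 234, 234, 222, 160, 103, 116, 170, 214, 224, 224, 206, 148, 106, 103, 103, 103, 102, 88]
[102, 102, 99, 81, 51, 40, 68, 127, 169, 188, 203, 235, 245, 246, 245, 226, 149, 112, 152, 217, 222, 164, 119, 115, 115, 115, 114, 98]
shift mm (np.float64(43.91333333333333), np.float64(5.75))
```

```bash
python3 -m handwheel '{"linear":[[0,-1,0],[0,-1,0],[0,0,0],[0,0,0]],"angular":[[0.002,0,0],[0,0,0],[0,0,0],[0,0,0]],"fingers":[0.1,0.1,0.1,0.1]}' | grep ft; python3 where.py; python3 fence.py
```

```text
ft_force: [-11.0, 15.7, 3.5]
t 23.23 nose [129.88  -0.23   0.6 ] tail [ 2.72 -0.19 15.25] under z90 5.19 yaw,pitch,roll [-0.0003  0.1147  0.    ] F fixture axes [-19.1  -1.5   3.5] grip 60.4
top
[206, 206, 206, 207, 215, 174, 70, 43, 130, 214, 209, 207, 207, 190, 204, 207, 208, 213, 128, 26, 23, 41, 85, 95, 92, 91, 89, 93]
[87, 87, 86, 86, 86, 89, 87, 88, 91, 86, 71, 97, 195, 208, 204, 204, 196, 199, 126, 26, 21, 39, 84, 94, 91, 90, 88, 92]
shift mm (np.float64(39.27333333333333), np.float64(6.25))
scene
[225, 225, 225, 226, 227, 226, 226, 224, 227, 233, 234, 234, 222, 160, 103, 116, 170, 214, 224, 224, 206, 148, 106, 103, 103, 103, 102, 88]
[102, 102, 102, 96, 71, 44, 42, 78, 134, 169, 188, 213, 242, 246, 246, 243, 206, 128, 119, 167, 204, 161, 119, 115, 115, 115, 114, 98]
shift mm (np.float64(55.83333333333333), np.float64(7.25))
```

The fence is at about 6.7 mm, so the tail is about 1.4 mm past the ledge. I'll lay the tail down by pivoting about the nose.

```bash
python3 -m handwheel '{"linear":[[0,-0.5,1.2],[0,-0.5,1.2],[0,0,0],[0,0,0]],"angular":[[0.0115,0,0],[0.0115,0,0],[0,0,0],[0,0,0]],"fingers":[0.1,0.1,0.1,0.1]}' | grep ft; python3 where.py; python3 -m handwheel '{"linear":[[0,-0.5,1.2],[0,-0.5,1.2],[0,0,0],[0,0,0]],"angular":[[0.0115,0,0],[0.0115,0,0],[0,0,0],[0,0,0]],"fingers":[0.1,0.1,0.1,0.1]}' | grep ft; python3 where.py; python3 fence.py | grep -v "^.20\|^.22"
```

```text
ft_force: [-11.5, 14.7, 4.1]
t 23.67 nose [130.41  -0.16   0.55] tail [ 2.94 -0.17 12.21] under z90 4.25 yaw,pitch,roll [0.0001 0.0912 0.0001] F fixture axes [-18.5  -2.4   4.1] grip 60.4
ft_force: [-11.3, 14.6, 3.7]
t 24.0 nose [130.91  -0.17   0.53] tail [ 3.21 -0.16  9.23] under z90 3.32 yaw,pitch,roll [-0.      0.0681  0.0002] F fixture axes [-18.3  -2.3   3.7] grip 60.4
top
[77, 78, 77, 75, 73, 135, 204, 210, 210, 124, 48, 54, 174, 217, 208, 208, 204, 197, 130, 26, 21, 40, 84, 96, 92, 91, 90, 93]
shift mm (np.float64(5.85666666666667), np.float64(7.25))
scene
[102, 102, 102, 99, 81, 51, 40, 67, 127, 164, 184, 200, 236, 246, 246, 245, 226, 150, 112, 148, 191, 157, 120, 115, 116, 115, 114, 98]
shift mm (np.float64(58.953333333333376), np.float64(7.75))
```

```bash
python3 - <<'E'
from h import *
t=bot.snapshot("top");s=bot.snapshot("scene")
a=cv2.resize(t["img"][170:310,300:445],None,fx=3,fy=3,interpolation=cv2.INTER_CUBIC);b=cv2.resize(s["img"][190:330,230:350],None,fx=3,fy=3,interpolation=cv2.INTER_CUBIC)
cv2.imwrite("pics/v10.png",np.hstack([a,b]))
for c in(t,s):
    for r in bot.tip_of(c,"case_0")[:5]: print(round(r["score"],2),onz(c,np.array(r["at"])*[640,400],.01).round(4))
E
```

```text
0.71 [ 0.5187 -0.0341  0.01  ]
0.64 [0.592  0.0082 0.01  ]
0.56 [ 0.5549 -0.0101  0.01  ]
0.84 [ 0.5673 -0.0065  0.01  ]
0.82 [ 0.5259 -0.0285  0.01  ]
0.76 [0.5997 0.0163 0.01  ]
```

View pics/v10.png

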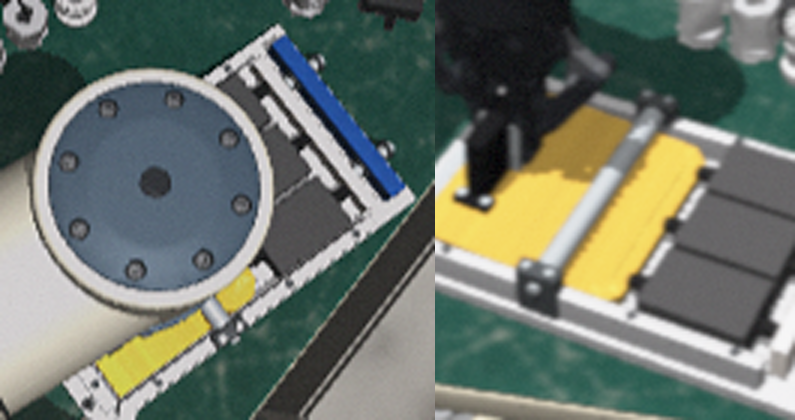

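The cases sit square in a row, with their stubs between the plate's nose (right panel, near (690,200)) and the fence. The tail is down inside the rails. I'll finish laying it down.

```bash
python3 -m handwheel '{"linear":[[0,-0.35,1.2],[0,-0.35,1.2],[0,-0.35,1.2],[0,0,0],[0,0,0]],"angular":[[0.0115,0,0],[0.0115,0,0],[0.0115,0,0],[0,0,0],[0,0,0]],"fingers":[0.1,0.1,0.1,0.1,0.1]}' | grep ft; python3 where.py; python3 -m handwheel '{"linear":[[0,-0.3,1.2],[0,-0.3,1.2],[0,0,0],[0,0,0]],"angular":[[0.0115,0,0],[0.0115,0,0],[0,0,0],[0,0,0]],"fingers":[0.1,0.1,0.1,0.1]}' | grep ft; python3 where.py; python3 fence.py | grep -v "^.20\|^.22"
```

```text
ft_force: [-12.0, 13.4, 2.9]
t 24.72 nose [ 1.3152e+02 -1.1000e-01  5.6000e-01] tail [ 3.59 -0.12  4.78] under z90 1.93 yaw,pitch,roll [0.0001 0.033  0.0003] F fixture axes [-17.6  -3.5   2.9] grip 60.4
ft_force: [-11.2, 13.4, 1.3]
t 25.05 nose [ 1.3189e+02 -1.0000e-01  5.7000e-01] tail [ 3.9  -0.11  1.78] under z90 0.97 yaw,pitch,roll [0.0001 0.0095 0.0003] F fixture axes [-17.2  -2.8   1.3] grip 60.4
top
[78, 79, 78, 78, 74, 111, 202, 212, 217, 159, 58, 46, 147, 219, 211, 210, 212, 203, 130, 26, 21, 40, 86, 97, 93, 92, 91, 95]
shift mm (np.float64(8.669999999999922), np.float64(7.75))
scene
[102, 102, 102, 100, 87, 57, 39, 56, 114, 157, 183, 194, 229, 245, 246, 246, 237, 175, 116, 141, 180, 153, 119, 115, 115, 115, 114, 99]
shift mm (np.float64(62.14666666666663), np.float64(8.5))
```

```bash
python3 -m handwheel '{"linear":[[0,0,0.6],[0,0.3,0.5],[0,0,0],[0,1,0],[0,1,0],[0,1,0],[0,0,0],[0,0,0]],"angular":[[0.006,0,0],[0.004,0,0],[0,0,0],[0,0,0],[0,0,0],[0,0,0],[0,0,0],[0,0,0]],"fingers":[0.1,0.1,0.1,0.1,0.1,0.1,0.1,0.1]}' | grep ft; python3 where.py; python3 fence.py | grep -v "^.20\|^.22"
```

```text
ft_force: [-5.5, 6.1, -2.1]
t 25.82 nose [130.44  -0.22   0.74] tail [ 2.44 -0.24  0.32] under z90 0.61 yaw,pitch,roll [ 0.0002 -0.0032 -0.0003] F fixture axes [-8.1 -1.6 -2.1] grip 59.9
top
[78, 78, 79, 74, 89, 182, 213, 216, 177, 73, 41, 113, 214, 213, 210, 211, 198, 212, 133, 26, 22, 40, 86, 97, 93, 92, 91, 95]
shift mm (np.float64(4.793333333333334), np.float64(6.25))
scene
[102, 102, 101, 93, 66, 41, 47, 98, 147, 173, 191, 219, 243, 246, 246, 241, 196, 122, 130, 188, 206, 162, 119, 115, 115, 115, 114, 98]
shift mm (np.float64(51.91999999999999), np.float64(7.0))
```

```bash
python3 -m handwheel '{"linear":[[0,0.7,0],[0,0.5,0],[0,0,0],[0,0,0],[0,0,0],[0,0,0],[0,0,0],[0,0,0]],"angular":[[0,0,0],[0,0,0],[0,0,0],[0,0,0],[0,0,0],[0,0,0],[0,0,0],[0,0,0]],"fingers":[0.1,0.1,0.1,0.25,0.35,0.45,0.5,0.5]}' 20; python3 where.py;python3 fence.py | grep -v "^.20\|^.22"
```

```text
time: 26.58
ee_pos: [0.4869, 0.1241, -0.0124]
orientation: [-0.264, 0.965, -0.002, 0.001]
ft_force: [-1.3, 0.1, -0.3]
width: 0.504
grasp_force: 0.0
t 26.58 nose [130.28   0.21   1.23] tail [2.28 0.2  0.64] under z90 1.04 yaw,pitch,roll [ 0.0001 -0.0046  0.0006] F fixture axes [-0.8 -1.1 -0.3] grip 0.0
top
[79, 79, 77, 76, 145, 213, 214, 204, 110, 45, 70, 191, 218, 210, 211, 205, 204, 217, 131, 25, 22, 40, 86, 98, 93, 92, 91, 94]
shift mm (np.float64(5.186666666666667), np.float64(5.0))
scene
[102, 102, 98, 78, 48, 40, 77, 128, 171, 187, 210, 239, 246, 246, 245, 218, 139, 112, 156, 219, 223, 165, 120, 115, 116, 116, 114, 99]
shift mm (np.float64(41.87333333333334), np.float64(5.5))
```

```bash
python3 -m handwheel '{"linear":[[0,0,-4],[0,0,-10],[0,0,-20],[0,0,-25],[0,0,-25],[0,0,-20],[0,20,0],[0,30,0],[0,30,0],[0,30,0],[0,30,0],[0,0,0],[0,0,0],[0,0,0]],"angular":[[0,0,0],[0,0,0],[0,0,0],[0,0,0],[0,0,0],[0,0,0],[0,0,0],[0,0,0],[0,0,0],[0,0,0],[0,0,0],[0,0,0],[0,0,0],[0,0,0]],"fingers":[0.5,0.5,0.5,0.5,0.5,0.5,0.5,0.5,0.5,0.5,0.5,0.5,0.5,0.5]}'; python3 fence.py | grep -v "^.20\|^.22"; python3 kfit.py .010 0 .008 .12; python3 - <<'E'
from h import *
P=np.array([.5333,.0405]);a=-1.037;M=np.array([[np.cos(a),np.sin(a)],[-np.sin(a),np.cos(a)]])
for n in("top","scene"):
    s=bot.snapshot(n); cv2.imwrite(f"pics/{n}9.png",s["img"])
    for nm,z in(("keeper_nose",.01),("keeper_tail",.01),("pocket",.01),("fence_face",.0215),("case_0",.01)):
        for r in bot.tip_of(s,nm)[:3]:
            w=onz(s,np.array(r["at"])*[640,400],z); print(n,nm,round(r["score"],2),(M@(w[:2]-P)*1000).round(1))
E
```

```text
time: 27.85
ee_pos: [0.415, 0.245, 0.0909]
orientation: [-0.264, 0.964, -0.002, 0.001]
ft_force: [-0.5, -0.8, 0.7]
width: 0.502
grasp_force: 0.0
top
[83, 84, 82, 80, 154, 221, 222, 211, 115, 49, 74, 199, 226, 218, 219, 214, 211, 225, 139, 28, 23, 43, 91, 102, 98, 97, 97, 101]
shift mm (np.float64(10.093333333333335), np.float64(5.0))
scene
[100, 100, 95, 75, 46, 39, 74, 125, 168, 181, 207, 237, 244, 244, 242, 214, 135, 109, 152, 215, 220, 161, 117, 113, 113, 113, 111, 96]
shift mm (np.float64(42.54), np.float64(5.5))
top nose x,y mm [8.1 1.1] yaw 0.0136 cost 595.7 yellow 2926
scene nose x,y mm [ 5.2 11.2] yaw -0.0187 cost 962.9 yellow 2663
top keeper_nose 0.95 [ 6.8 -0.2]
top keeper_nose 0.52 [ 27.3 177.4]
top keeper_tail 0.87 [-111.6   -6.7]
top pocket 0.93 [-119.8   -3.1]
top fence_face 0.88 [101.1 -10.1]
top case_0 0.94 [56.4 -1.1]
top case_0 0.83 [ 61.4 -56.4]
top case_0 0.64 [54.5 33.7]
scene keeper_nose 0.93 [13.3 -6.9]
scene keeper_tail 0.7 [-114.7    9.2]
scene pocket 0.68 [-122.1   -4.7]
scene fence_face 0.82 [99.8 -5.1]
scene case_0 0.95 [ 53.6 -42.4]
scene case_0 0.73 [55.5 48.7]
scene case_0 0.69 [52.8 -3.1]
```

```bash
python3 -c "
from station import bot
print(bot.job_done())"
```

```text
the job is handed in; nothing more can be done
None
```

The job is handed in at about 28 s on the robot clock: the keeper plate lies flat and locked behind the ledge, the fence reads about 5 mm, and the arm is clear; no verdict came back.

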